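# Set the stirrer speed three clicks up

### The job

Two identical magnetic stirrers are switched off. On the one that carries the clear glass flask, turn the speed dial three clicks clockwise from off, leave it resting in that third click and let go. Leave the dial of the other stirrer, with the foil-wrapped flask, at off, and keep the glass flask standing where it is.

Things in the scene. Friction and masses are not known exactly. Their poses are not given: they have to be found in the camera images.
- dial_1 (a joint): Speed dial of the stirrer with the glass flask: rad, 0 = off (the start), growing clockwise seen from above. Vertical axis. Click stops every 25 degrees (0.436 rad), six after off, then an end stop. Between stops it resists with up to 0.1 N m; let go, it settles in the nearest stop. A red dot marks off, six ticks the stops; at the third the white pointer line aims at the centre of the steel plate.
- dial_1_grip (a point): Grip point of that dial, on its axis, 75 mm above the worktop. Black dial: round skirt 52 mm across, its top 51 mm above the worktop; on it an upright flat bar 46 mm long, 14 mm thick, its top 87 mm above the worktop. The frame turns with the dial: x along the bar towards the end with the white line, y across the 14 mm thickness (grip there), z up.
- dial_2 (a joint): Same dial on the other stirrer, with the foil-wrapped flask; to stay at off (0). Each stirrer is a white box fixed to the worktop, 240 x 130 mm, deck 45 mm high, long side within 15 degrees of x; the dial is on the deck at the end near the robot, a round steel plate (116 mm across, top 56 mm above the worktop) at the far end, its centre 143 mm from the dial's axis.
- glass_flask: Clear glass conical flask with amber liquid and a red stir bar, 59 mm across, 100 mm high, standing loose on the steel plate of the stirrer to be set. Origin at the centre of its underside, z up.
Things that resemble listed ones, but are neither listed nor needed, are in the scene too. What is shaped like the glass_flask but purple or turquoise is not meant.

How it is judged:
At the end, for the whole second after the job is handed in: The dial of the stirrer with the glass flask rests in its third click (1.309 rad, within 10 degrees); the other stirrer's dial is at off (within 10 degrees); the glass flask stands upright (within 10 degrees) within 20 mm of where it stood (value of joint dial_1 between 1.134 and 1.484 rad and value of joint dial_2 below 0.17 rad and distance of glass_flask from where it was at the start of the episode below 0.02 m and angle between glass_flask's own z axis and vertical below 0.17 rad); the robot touches nothing.
It fails at once if the other stirrer's dial is turned out of off (by more than 12 degrees) (value of joint dial_2 above 0.21 rad).
It fails at once if the glass flask is tipped by more than 20 degrees (angle between glass_flask's own z axis and vertical above 0.35 rad).
It also fails if it takes over 30 s, if anything falls off the work surface, if the arm or the gripper's body presses on something with over 40 N, if the wrist force passes 120 N, or if a joint passes its speed limit or range.

### The arm

A 6-joint arm with a two-finger parallel gripper is mounted at the origin on the work surface; the furniture and walls round the work are solid. World frame = base frame: x ahead of the robot, y to its left, z up, the work surface at z = 0. Lengths are in m, angles in rad, forces in N, time in s.
With the tool pointing down it reaches from about 0.35 to 0.975 m from the base axis. Payload 4.9 kg.
Tool frame: the origin (TCP) lies midway between the tips of the shut fingers; the grasp point (between the pads) lies 19 mm behind it; z points along the fingers, y is the line along which they close (so a half turn about z gives the same grasp; the last joint's range is limited). The gripper opens to 85 mm and grips with 20 to 120 N. Pads are 22 mm wide; open, the fingers measure 114 mm over their backs; the gripper's body (76 mm by 85 mm) begins 54 mm behind the grasp point. The pads swing forward as they close: fully open they stand 13 mm farther back than shut.
Start: joints at [-1.227, 0.053, 1.613, -0, 1.476, -0.119], TCP at [0.279, -0.559, 0.231] pointing down, gripper open.
Joint ranges: [-3.01, 3.01], [-1.01, 2.22], [0.06, 2.58], [-1.02, 4.17], [0.09, 2.62], [-3.14, 3.14]. Speed limits (rad/s): [2.57, 2.57, 3.14, 3.14, 3.14, 3.14].

### API

Orientations are given as a unit quaternion [w, x, y, z].
In Python, from plant import state, grab_frame, job_done, cut_out, place_of gives the robot as it stands.
- The arm moves only by the tool jog_arm, never from a script. Its argument "motion" is text: rows parted by semicolons, each of 7 numbers parted by spaces: the opening in per cent of the stroke, from 0 (shut) to 100 (fully open), then the shift along the tool's x, y, z as a fraction of full scale, then the turn, a rotation vector about the tool's x, y, z as a fraction of full scale. A call has exactly 5 rows; each row is the pose to reach, as a shift and turn from the pose commanded when the call began, along the tool's axes at that moment; what a row does not reach only later rows make up. Full scale, the value 1, is 50 cm for a shift and 1.5 rad for a turn. A row lasts 1/8 s, in which the tool goes at most 62.5 mm and 10.7 degrees, less where a joint would pass 70% of its speed; a pose out of reach is approached as far as the arm can. A call with a number of a shift or a turn outside -1 to 1 is refused whole. A call with a gripper value outside its range is refused whole. The fingers move at their own pace and stop on an object; the grip force is fixed at half the most. Time passes only in rows, so rows that repeat a pose let the fingers close, or fill a call up. It gives the time, the measured TCP pose, the force, the opening and the grip force at its end, in the units of the state.
- state(): the state, without advancing time (a new reading comes with each control period).
- grab_frame(name): name is "scene" or "side" or "wrist"; returns a dict with "color" (420x560x3 uint8, red, green, blue), "range_z" (420x560 float32, m along the optical axis (not along the pixel's ray), 0 where there is no reading), "intrinsics" (3x3 intrinsics, pixels), "world_from_camera" (4x4, takes a point from camera to world coordinates). Camera axes: x right, y up, looking along -z (the intrinsics and any distortion apply to the point x, -y, -z); pixel columns grow to the right and rows downward; lengths in m; the calibration is good to about 2 mm. A picture is of the moment at which its call begins.
- job_done(): hands the job in; it is judged then, once.
Trained networks look in the newest picture that a camera, given by its name, has taken for a name from the list of things; names that differ only in an ending like _2 or _b are one class to them, and where a whole thing is asked for, a point or a joint stands for the part that bears it (a point fixed in the world has none). Each returns a list of dicts, best first, with "p" (0 to 1); they miss things now and then, are a little off and sometimes report something else, mostly with a low value. They report only what shows in the picture. A call takes as long as a camera call. They do not tell look-alikes from the thing itself.
- cut_out(camera, thing): "pixels" (420x560 bool, what is visible of it).
- place_of(camera, thing): "at" ([x, y, z] in m, in world coordinates, good to about 4 mm: a listed point, or the origin of a listed thing).
The state is a dict: "time": time; "joint_pos": joint angles; "joint_vel": joint speeds; "joint_efforts": joint torques, N m; "tool_pos": TCP position; "tool_rot": TCP orientation; "contact_force": force on the tool from outside, world axes, zero at the start; "ft_torque": the same for the moment, N m; "gripper_width": opening from 0.0 (shut) to 1.0 (fully open); "grasp_force": force on a finger pad.
Only numpy, scipy, OpenCV 4.12 (cv2) and the standard library are available. Lean on these libraries where they do the work, as an engineer would, in place of code of your own. Each camera call takes 0.05 s, during which the arm holds its last target. There are 200 camera calls.

## Working session

There is one attempt and no reset: what is moved stays moved. The work goes in short steps, Python scripts to look and compute and a tool call to move; the robot and the scene stay as the last step left them, time stands still between calls to the robot, and variables do not carry over. Pictures are saved under pics/ and viewed, at most 10 in all, crops included, and the job is handed in when it is done.

Besides the shell and the picture viewer there is one more tool, called after "Request:" by a JSON object that holds its "op" and its "data", one argument or row to a line. jog_arm: Moves the arm, as the interface text tells. Shift numbers are shares of 50 cm and turn numbers shares of 1.5 rad, none past 1 either way. Its arguments: {"type":"object","properties":{"motion":{"type":"string"}},"required":["motion"]}

```bash
mkdir -p pics
python3 - <<'E'
from plant import *
import cv2,numpy as np
s=state();print(s)
ims=[]
for c in("scene","side"):
    f=grab_frame(c);cv2.imwrite(f"pics/{c}0.png",f["color"][:,:,::-1]);np.savez(f"{c}0.npz",**f)
    for t in("dial_1_grip","dial_1","glass_flask"):
        for d in place_of(c,t):print(c,t,d)
E
```

```text
{'time': 0.0, 'joint_pos': array([-1.22698512e+00,  5.33363818e-02,  1.61429336e+00,  1.21504729e-06,
        1.47598039e+00, -1.19003188e-01]), 'joint_vel': array([ 1.14308786e-03,  7.12414096e-04,  7.95645086e-05, -1.42551882e-03,
        4.54720279e-04, -8.99334214e-04]), 'joint_efforts': array([ 3.74290557e-04, -3.93678796e+01, -3.70177388e+01, -6.99107545e-05,
        6.91198322e-03,  5.22353872e-06]), 'tool_pos': array([ 0.27883201, -0.55866509,  0.23007609]), 'tool_rot': array([-1.00243904e-03,  9.73344139e-01,  2.29347267e-01, -1.12546554e-04]), 'contact_force': array([ 0.3797156 , -0.70084175, -0.17490137]), 'ft_torque': array([ 0.01124927, -0.00379025, -0.01485636]), 'grasp_force': 0.0, 'gripper_width': 0.9971679979113905}
scene dial_1_grip {'at': [0.4818, -0.1267, 0.0759], 'p': 0.89}Traceback (most recent call last):
  File "<stdin>", line 8, in <module>
ValueError: it knows: dial_1_grip, glass_flask
```

Run:
```python
from plant import *
for c in("scene","side"):
    grab_frame(c)
    for t in("dial_1_grip","glass_flask"):
        for d in place_of(c,t):print(c,t,d)
```

```text
scene dial_1_grip {'at': [0.4775, -0.126, 0.0749], 'p': 0.66}
scene glass_flask {'at': [0.4198, 0.2984, -0.0001], 'p': 0.94}
scene glass_flask {'at': [0.6598, 0.2681, -0.0019], 'p': 0.77}
scene glass_flask {'at': [0.5121, 0.2909, 0.0011], 'p': 0.75}
scene glass_flask {'at': [0.6263, -0.0909, 0.0572], 'p': 0.66}
side dial_1_grip {'at': [0.4829, -0.1261, 0.0805], 'p': 0.82}
side glass_flask {'at': [0.6592, 0.2723, -0.0014], 'p': 0.77}
side glass_flask {'at': [0.6224, -0.0885, 0.0525], 'p': 0.67}
side glass_flask {'at': [0.5113, 0.2891, -0.0005], 'p': 0.67}
```

View pics/scene0.png

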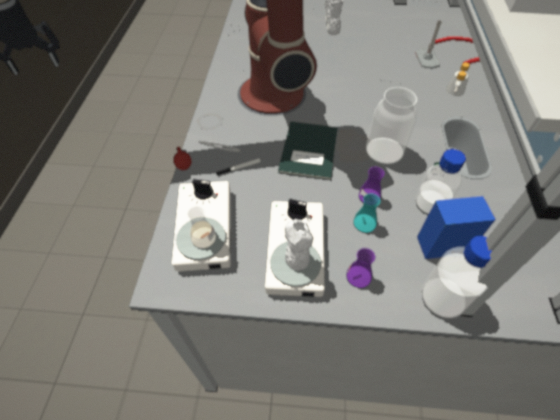

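The scene image shows the robot at the top. The left stirrer (box about (203,225)) carries the amber flask at (203,232), with its dial at (203,190). The right stirrer carries the foil flask at (298,240), with its dial at (298,210). I'll zoom in and measure.

```bash
cat > h.py <<'E'
import numpy as np
def cloud(f):
    K=f["intrinsics"];z=f["range_z"];v,u=np.mgrid[:420,:560]
    p=np.stack([(u-K[0,2])/K[0,0]*z,-(v-K[1,2])/K[1,1]*z,-z,np.ones_like(z)],-1)
    P=(p@f["world_from_camera"].T)[...,:3];P[z==0]=np.nan
    return P
E
python3 - <<'E'
import numpy as np,cv2
from h import cloud
f=np.load("scene0.npz");g=np.load("side0.npz")
for n,f in(("scene",f),("side",g)):
    P=cloud(f);x,y,z=P[...,0],P[...,1],P[...,2]
    m=(abs(x-.48)<.05)&(abs(y+.126)<.05)
    q=P[m&(z>.077)&(z<.095)]
    print(n,len(q),q.mean(0) if len(q) else 0)
    if len(q)>3:
        w,V=np.linalg.eigh(np.cov(q[:,:2].T));print(np.sqrt(w),V[:,1],q.min(0),q.max(0))
    k=(z>.04)&(z<.05)&(y<-.02)&(y>-.3)&(x>.35)&(x<.8)
    r=P[k][:,:2].astype(np.float32);print(cv2.minAreaRect(r),len(r))
    print(f["world_from_camera"][:3,3])
a=np.load("scene0.npz")["color"][165:285,160:340,::-1];b=g["color"][:,:,::-1]
cv2.imwrite("pics/c.png",cv2.resize(a,(0,0),fx=4.4,fy=4.4,interpolation=cv2.INTER_CUBIC))
E
```

```text
Traceback (most recent call last):
FileNotFoundError: [Errno 2] No such file or directory: 'side0.npz'
```

Run:
```python
import numpy as np,cv2
from h import cloud
from plant import *
fs={c:grab_frame(c) for c in("scene","side")}
for n,f in fs.items():
    P=cloud(f);x,y,z=P[...,0],P[...,1],P[...,2]
    m=(abs(x-.48)<.05)&(abs(y+.126)<.05)
    q=P[m&(z>.077)&(z<.095)]
    print(n,len(q),q.mean(0) if len(q) else 0)
    if len(q)>3:
        w,V=np.linalg.eigh(np.cov(q[:,:2].T));print(np.sqrt(w),V[:,1],q.min(0),q.max(0))
    k=(z>.04)&(z<.05)&(y<-.02)&(y>-.3)&(x>.35)&(x<.8)
    r=P[k][:,:2].astype(np.float32);print(cv2.minAreaRect(r),len(r))
    print(f["world_from_camera"][:3,3])
a=fs["scene"]["color"][165:285,160:340,::-1];b=fs["side"]["color"][:,:,::-1]
cv2.imwrite("pics/c.png",cv2.resize(a,(0,0),fx=4.4,fy=4.4,interpolation=cv2.INTER_CUBIC))
cv2.imwrite("pics/side0.png",b)
```

```text
scene 111 [ 0.48142591 -0.1257997   0.08450499]
[0.00421175 0.01313511] [0.05659815 0.99839704] [ 0.47162453 -0.14962055  0.07715954] [ 0.48803336 -0.1041007   0.09141618]
((0.5112870931625366, -0.12603887915611267), (0.3555236756801605, 0.14341723918914795), 13.989994049072266) 2212
[1.08562226 0.12929311 0.8185257 ]
side 93 [ 0.4800974  -0.1210593   0.08422446]
[0.00409383 0.01381224] [0.06822325 0.99767008] [ 0.47104553 -0.14745432  0.0772361 ] [ 0.48665058 -0.0991031   0.08933326]
((0.5111353397369385, -0.12037450820207596), (0.35158848762512207, 0.14589174091815948), 13.745612144470215) 2046
[0.91870705 0.57306158 0.79930341]
```

View pics/c.png

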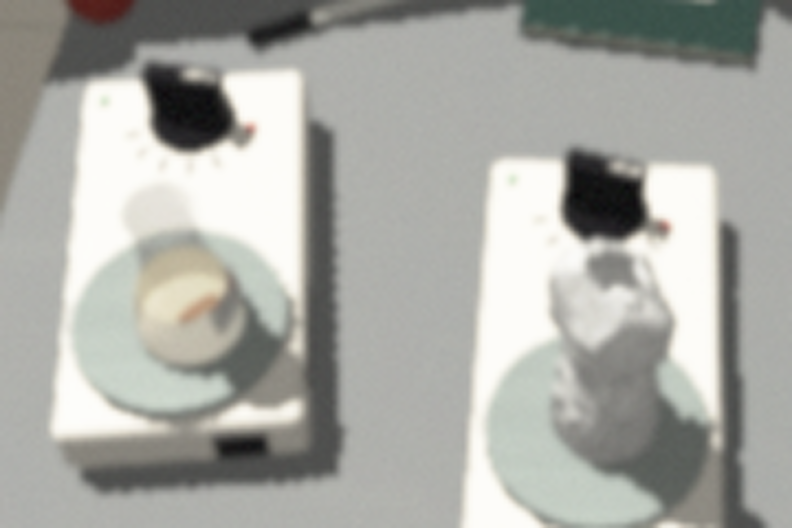

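View pics/side0.png

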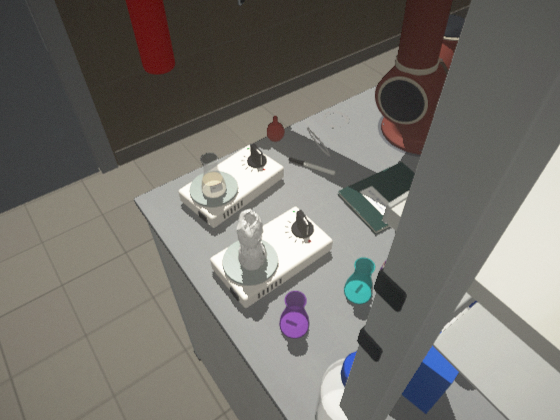

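The side view agrees: the glass flask is at (213,185) with its dial at (256,158), and the foil flask's stirrer is in front of it. The bar's top centre is about (0.481,-0.124), and its line end points along +y at about 86.5°. I'll move to a hover above the dial.

Request:
{"op": "jog_arm", "data": {
  "motion": "100 0.75 -0.6 0.04 0 0 -0.7; 100 0.75 -0.6 0.04 0 0 -0.7; 100 0.75 -0.6 0.04 0 0 -0.7; 100 0.75 -0.6 0.04 0 0 -0.7; 100 0.75 -0.6 0.04 0 0 -0.7"
}}

```text
time: 1.12
tool_pos: [0.4107, -0.2741, 0.2185]
tool_rot: [0.001, 0.763, 0.647, 0.0]
contact_force: [0.3, 0.0, 0.2]
gripper_width: 1.002
grasp_force: 0.0
```

```bash
cat >> h.py <<'E'
from scipy.spatial.transform import Rotation as R
def go(s,pos,yaw):  # yaw = tool x heading, deg; prints fractions
    q=s["tool_rot"];r=R.from_quat([q[1],q[2],q[3],q[0]])
    c,sn=np.cos(np.radians(yaw)),np.sin(np.radians(yaw))
    t=R.from_matrix(np.array([[c,sn,0],[sn,-c,0],[0,0,-1]]))
    print("t",s["time"],"pos",s["tool_pos"].round(4),"shift",(r.inv().apply(np.array(pos)-s["tool_pos"])/.5).round(3),"turn",((r.inv()*t).as_rotvec()/1.5).round(3))
E
python3 - <<'E'
from h import *
from plant import *
go(state(),[.481,-.124,.21],86.5)
E
```

```text
t 1.125 pos [ 0.4107 -0.2741  0.2185] shift [0.319 0.089 0.017] turn [ 0.001  0.    -0.069]
```

Request:
{"op": "jog_arm", "data": {
  "motion": "100 0.32 0.09 0.017 0 0 -0.07; 100 0.32 0.09 0.017 0 0 -0.07; 100 0.32 0.09 0.017 0 0 -0.07; 100 0.32 0.09 0.017 0 0 -0.07; 100 0.32 0.09 0.017 0 0 -0.07"
}}

```text
time: 1.75
tool_pos: [0.4815, -0.1262, 0.2099]
tool_rot: [0.0, 0.73, 0.684, -0.0]
contact_force: [-0.7, -0.3, -0.6]
gripper_width: 1.002
grasp_force: 0.0
```

Run:
```python
from h import *
from plant import *
import cv2
s=state();print(s["contact_force"])
f=grab_frame("wrist");cv2.imwrite("pics/w.png",f["color"][:,:,::-1])
P=cloud(f);x,y,z=P[...,0],P[...,1],P[...,2]
q=P[(abs(x-.48)<.05)&(abs(y+.126)<.05)&(z>.077)&(z<.095)]
print(len(q));t=q[q[:,2]>.083];r=cv2.minAreaRect(t[:,:2].astype(np.float32));print(len(t),r,t.mean(0),t.min(0),t.max(0))
w,V=np.linalg.eigh(np.cov(t[:,:2].T));print(V[:,1])
k=(z>.04)&(z<.049)&(y<-.02)&(y>-.25)&(x>.35)&(x<.8);print(cv2.minAreaRect(P[k][:,:2].astype(np.float32)))
for n in("dial_1_grip","glass_flask"):print(place_of("wrist",n))
go(s,[.481,-.124,.06],86.5)
```

```text
[-0.70608255 -0.26190694 -0.5984773 ]
685
666 ((0.47998642921447754, -0.12560410797595978), (0.04602497071027756, 0.013978555798530579), 84.724365234375) [ 0.48008318 -0.12445792  0.08741144] [ 0.4716621  -0.14872799  0.08323608] [ 0.48865027 -0.1023777   0.08963165]
[0.0965026  0.99533273]
((0.5117285251617432, -0.12301807850599289), (0.3506027162075043, 0.1425495743751526), 13.554326057434082)
[{'at': [0.4774, -0.1286, 0.0744], 'p': 0.56}]
[{'at': [0.6209, -0.0949, 0.0544], 'p': 0.95}]
t 1.75 pos [ 0.4815 -0.1262  0.2099] shift [ 0.004 -0.001  0.3  ] turn [ 0.     0.    -0.003]
```

View pics/w.png

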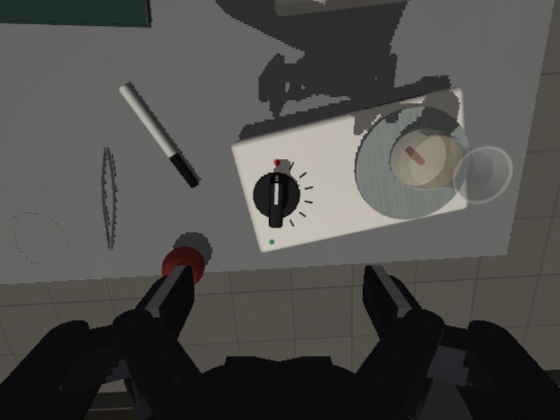

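The wrist image shows the dial at (277,195), with the white line pointing up at the red dot (277,162). The flask is on the plate to the right. The measured bar is 46×14 mm, centred at (0.480,-0.1255), heading 84.7°. I'll descend and then grip.

Request:
{"op": "jog_arm", "data": {
  "motion": "100 0.001 -0.003 0.08 0 0 0.018; 100 0.001 -0.003 0.16 0 0 0.018; 100 0.001 -0.003 0.24 0 0 0.018; 100 0.001 -0.003 0.3 0 0 0.018; 100 0.001 -0.003 0.3 0 0 0.018"
}}

```text
time: 2.52
tool_pos: [0.4777, -0.1252, 0.0572]
tool_rot: [-0.003, 0.74, 0.673, -0.001]
contact_force: [0.6, 1.2, 0.6]
gripper_width: 0.999
grasp_force: 0.0
```

Run:
```python
from h import *
from plant import *
s=state();print(s["contact_force"])
go(s,[.480,-.1255,.06],84.7)
```

```text
[0.56819715 1.20986884 0.61341174]
t 2.525 pos [ 0.4777 -0.1252  0.0572] shift [-0.     0.005 -0.006] turn [-0.004 -0.001 -0.001]
```

Request:
{"op": "jog_arm", "data": {
  "motion": "60 0 0.003 -0.005 0 0 0; 30 0 0.003 -0.005 0 0 0; 10 0 0.003 -0.005 0 0 0; 0 0 0.003 -0.005 0 0 0; 0 0 0.003 -0.005 0 0 0"
}}

```text
time: 3.15
tool_pos: [0.4796, -0.1253, 0.0632]
tool_rot: [-0.002, 0.739, 0.674, -0.002]
contact_force: [-11.3, -0.0, 12.4]
gripper_width: 0.149
grasp_force: 60.3
```

Request:
{"op": "jog_arm", "data": {
  "motion": "0 0 0 0 0 0 0.1; 0 0 0 0 0 0 0.2; 0 0 0 0 0 0 0.3; 0 0 0 0 0 0 0.4; 0 0 0 0 0 0 0.5"
}}

```text
time: 3.78
tool_pos: [0.4799, -0.1255, 0.0632]
tool_rot: [-0.001, 0.935, 0.354, -0.003]
contact_force: [-10.1, 0.4, 10.5]
gripper_width: 0.154
grasp_force: 60.1
```

Run:
```python
from h import *
from plant import *
s=state();print(s["contact_force"],s["ft_torque"],s["grasp_force"],s["gripper_width"])
go(s,[.480,-.1255,s["tool_pos"][2]],9.7)
```

```text
[-10.14480486   0.36124622  10.45346604] [ 0.0091027   1.64020626 -0.08146073] 60.0704687833786 0.15351567992232104
t 3.775 pos [ 0.4799 -0.1255  0.0632] shift [ 0.  0. -0.] turn [-0.001  0.003  0.37 ]
```

Request:
{"op": "jog_arm", "data": {
  "motion": "0 0 0 0 0 0 0.1; 0 0 0 0 0 0 0.2; 0 0 0 0 0 0 0.3; 0 0 0 0 0 0 0.37; 0 0 0 0 0 0 0.37"
}}

```text
time: 4.4
tool_pos: [0.4801, -0.1258, 0.0632]
tool_rot: [0.0, 0.996, 0.087, -0.003]
contact_force: [-9.5, -0.9, 8.9]
gripper_width: 0.152
grasp_force: 60.0
```

Run:
```python
from h import *
from plant import *
s=state();print(s["contact_force"],s["ft_torque"],s["grasp_force"],s["gripper_width"])
go(s,[.480,-.1255,s["tool_pos"][2]],9.7)
```

```text
[-9.5160896  -0.94181859  8.87334509] [-0.15249617  1.58314859 -0.01143457] 60.00469923019409 0.15216767647967444
t 4.4 pos [ 0.4801 -0.1258  0.0632] shift [-0.    -0.001  0.   ] turn [-0.     0.003  0.003]
```

Next I'll release and then rise.

Request:
{"op": "jog_arm", "data": {
  "motion": "40 0 0 0 0 0 0; 70 0 0 0 0 0 0; 70 0 0 0 0 0 0; 70 0 0 0 0 0 0; 70 0 0 0 0 0 0"
}}

```text
time: 5.03
tool_pos: [0.4817, -0.1253, 0.0623]
tool_rot: [-0.0, 0.996, 0.087, -0.0]
contact_force: [-0.1, 0.5, -0.1]
gripper_width: 0.701
grasp_force: 0.0
```

Request:
{"op": "jog_arm", "data": {
  "motion": "70 0 0 -0.06 0 0 0; 70 0 0 -0.14 0 0 0; 70 0 0 -0.22 0 0 0; 70 0 0 -0.3 0 0 0; 70 0 0 -0.3 0 0 0"
}}

```text
time: 5.65
tool_pos: [0.4838, -0.1263, 0.2169]
tool_rot: [0.002, 0.996, 0.087, 0.004]
contact_force: [-0.2, 0.3, -0.0]
gripper_width: 0.698
grasp_force: 0.0
```

Run:
```python
from h import *
from plant import *
import cv2
s=state();print(s["tool_pos"],s["contact_force"],s["joint_vel"].round(3))
f=grab_frame("wrist");cv2.imwrite("pics/w2.png",f["color"][:,:,::-1])
P=cloud(f);x,y,z=P[...,0],P[...,1],P[...,2]
t=P[(abs(x-.48)<.04)&(abs(y+.126)<.04)&(z>.083)&(z<.095)]
print(len(t),cv2.minAreaRect(t[:,:2].astype(np.float32)))
w,V=np.linalg.eigh(np.cov(t[:,:2].T));print(V[:,1],np.degrees(np.arctan(V[1,1]/V[0,1])))
for c in("wrist","scene"):
    grab_frame(c);print(place_of(c,"glass_flask"))
```

```text
[ 0.48380787 -0.12625867  0.21685113] [-0.22976486  0.27216742 -0.0113539 ] [-0.002  0.033  0.071 -0.001 -0.014  0.   ]
617 ((0.4806267321109772, -0.12609736621379852), (0.04489438980817795, 0.013098366558551788), 9.905097007751465)
[-0.98483251 -0.1735077 ] 9.991827023845937
[{'at': [0.6224, -0.0944, 0.0533], 'p': 0.82}]
[{'at': [0.6244, -0.0973, 0.0515], 'p': 0.9}, {'at': [0.4215, 0.3008, -0.0024], 'p': 0.89}, {'at': [0.6624, 0.2711, 0.0013], 'p': 0.71}, {'at': [0.5111, 0.2903, -0.0005], 'p': 0.56}]
```

View pics/w2.png

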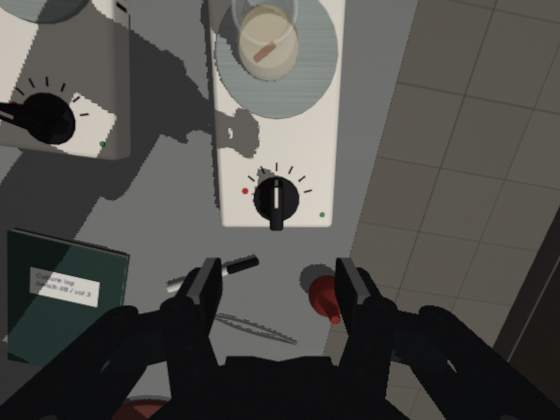

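The wrist image shows the dial at (277,198), with its white line pointing straight at the plate centre (277,55), which is the third tick. The flask stands unmoved at (268,42), and the other dial at (48,118) still points to its off side. The arm is clear, so I'll hand in the job.

```bash
python3 -c "
from plant import *
print(job_done())"
```

```text
the job is handed in; nothing more can be done
None
```

The job is handed in: the glass-flask stirrer's dial rests in its third click (bar turned about 75°), the other dial looks untouched at off, the flask is where it stood within measurement error, and the arm is clear; no verdict came back.

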